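# Roll the pin to the line on the pastry mat

## Task

Get the pastry mat ready for the dough: roll the thick rolling pin (the one with handles) along the mat, without gripping or lifting it, and bring it to rest squarely on the dark line across the middle of the mat, roughly centred along the line. Leave the slim plain pin on the other side of the line where it is.

Things in the scene. Friction and masses are not known exactly. Their poses are not given: they have to be found in the camera images.
- rolling_pin: Thick wooden pin lying on the mat, about parallel to the line: barrel 50 mm across, 200 mm long, a 53 mm handle (24 mm thick) at each end, 306 mm overall, 0.25-0.5 kg. Origin mid-barrel on its axis, 25 mm above the mat, 29 mm above the counter. x axis along the pin; y, z turn as it rolls. Rolls easily, stops by itself: released at 50 mm/s it coasts a few mm.
- slim_pin: Slim plain wooden pin without handles, 24 mm in diameter and 220 mm long, lying on the mat on the other side of the line from the thick one. Origin in its middle on its axis, 12 mm above the mat; x axis along the pin. To be left alone.
- mark (a point): Middle of the dark line, 12 x 270 mm, across the middle of the pale pastry mat (fixed, 300 x 470 mm, 4 mm thick); on the mat's upper face, 4 mm above the counter. x axis along the line, y along the mat's long side (the way to roll), z up. Pins start 110 to 160 mm from the line, one on each side.

How it is judged (in metres and radians):
On the way, in this order (a step that is already met when the one before it is completed fails the run):
1. the thick pin is rolling along the mat, at least 20 mm from where it started (angular speed of rolling_pin above 0.2 rad/s and height (world z) of rolling_pin below 0.034 m and distance of rolling_pin from where it was at the start of the episode above 0.02 m), for 0.1 s.
2. the thick pin comes within 50 mm of the line, still rolling on the mat (angular speed of rolling_pin above 0.2 rad/s and height (world z) of rolling_pin below 0.034 m and y of rolling_pin in the frame of mark between -0.05 and 0.05 m), for 0.06 s.
At the end, for the whole second after the job is handed in: The thick pin lies at rest on the mat, its axis within 15 mm of the middle of the line and within 10 degrees of its direction, its middle within 50 mm of the line's middle along it; the slim pin is within 20 mm of where it was (y of rolling_pin in the frame of mark between -0.015 and 0.015 m and x of rolling_pin in the frame of mark between -0.05 and 0.05 m and angle between the x axis of rolling_pin and the x axis of mark, either way round below 0.175 rad and height (world z) of rolling_pin below 0.034 m and linear speed of rolling_pin below 0.01 m/s and distance of slim_pin from where it was at the start of the episode below 0.02 m); the robot touches nothing.
It fails at once if the thick pin is lifted (its axis rises more than 10 mm) (height (world z) of rolling_pin above 0.039 m).
It fails at once if the slim pin is moved more than 20 mm (distance of slim_pin from where it was at the start of the episode above 0.02 m).
It also fails if it takes over 38 s, if anything falls off the work surface, if the arm or the gripper's body presses on something with over 40 N, if the wrist force passes 120 N, or if a joint passes its speed limit or range.

## Robot

A 7-joint arm with a two-finger parallel gripper is mounted at the origin on the work surface. World frame = base frame: x ahead of the robot, y to its left, z up, the work surface at z = 0. Lengths are in mm, angles in rad, forces in N, time in s.
With the tool pointing down it reaches from about 425 to 825 mm from the base axis. Payload 3.6 kg.
Tool frame: the origin (TCP) lies on the front face of the gripper's body, between the roots of the fingers; the fingertips stand 84 mm ahead of it and the grasp point (between the pads) lies 65 mm ahead of it (arm.grip_depth is the distance from the TCP to the grasp point, in mm); z points along the fingers, y is the line along which they close (so a half turn about z gives the same grasp; the last joint's range is limited). The gripper opens to 93 mm and grips with 3 to 60 N. Pads are 15 mm wide; open, the fingers measure 128 mm over their backs; the gripper's body (75 mm by 188 mm) begins 65 mm behind the grasp point.
Start: joints at [1.075, 0.615, -0.013, 1.423, 0.008, 1.103, -0.04], TCP at [293.686, -579.842, 302.74] pointing down, gripper open.
Joint ranges: [-3.12, 3.12], [-0.3, 2.06], [-1.34, 1.32], [0.26, 2.42], [-1.36, 4.5], [0.01, 1.98], [-2.84, 2.84]. Speed limits (rad/s): [2.79, 2.79, 3.14, 3.14, 3.14, 3.14, 3.14].

## Interface

Orientations are given as a rotation vector (axis times angle).
In Python, from workcell import arm gives the robot as it stands. The module is installed in compiled form; this text tells all that it offers.
- The arm moves only by the tool jog_arm, never from a script. Its argument "commands" is a list of rows, each an object with "slide": the shift along the tool's x, y, z in m, a list of three; "roll": the turn about the tool's z in degrees. A call has 1 to 10 rows; each row shifts and turns the commanded pose from where the row before left it, along the tool's axes as they then stand; what a row does not reach is not made up. A row lasts 1/12 s, in which the tool goes at most 41.7 mm and 7.16 degrees, less where a joint would pass 70% of its speed; a pose out of reach is approached as far as the arm can. A call with a gripper value outside its range is refused whole. "hand" is the gripper command: -1 is shut, 1 is fully open, values between are in proportion, set as the call begins (left out, the last holds). The fingers move at their own pace and stop on an object; "newtons" is the grip in N (left out, the last holds). Time passes only in rows, so rows that do not move let the fingers close. It gives the time, the measured TCP pose, the force, the opening and the grip force at its end, in the units of the state.
- arm.observe(): the state, without advancing time (a new reading comes with each control period).
- arm.capture(name): name is "scene" or "top" or "wrist"; returns the picture (400x640x3 uint8, blue, green, red); there is no depth.
- arm.camera_model(name): a dict with "K" (3x3 intrinsics, pixels), "D" ([k1, k2, p1, p2, k3] as OpenCV has them; the pictures are not rectified), "world_from_camera" (4x4, takes a point from camera to world coordinates). Camera axes: x right, y up, looking along -z (the intrinsics and any distortion apply to the point x, -y, -z); pixel columns grow to the right and rows downward; lengths in mm; the calibration is good to about 2 mm. A picture is of the moment at which its call begins: read the wrist's pose just before it. camera_model takes no time and is no camera call; for the wrist camera it gives the pose at the moment of the call.
- arm.finish_job(): hands the job in; it is judged then, once.
The state is a dict: "time": time; "joint_pos": joint angles; "qvel": joint speeds; "joint_efforts": joint torques, N m; "tcp_pos": TCP position; "tool_rot": TCP orientation; "wrist_force": force on the tool from outside, world axes, zero at the start; "ft_torque": the same for the moment, N m; "grip_width": finger opening in mm; "finger_force": force on a finger pad.
Only numpy, scipy, OpenCV 4.12 (cv2) and the standard library are available. Lean on these libraries where they do the work, as an engineer would, in place of code of your own. Each camera call takes 0.05 s, during which the arm holds its last target. There are 200 camera calls.

## Working session

There is one attempt and no reset: what is moved stays moved. The work goes in short steps, Python scripts to look and compute and a tool call to move; the robot and the scene stay as the last step left them, time stands still between calls to the robot, and variables do not carry over. Pictures are saved under pics/ and viewed, at most 10 in all, crops included, and the job is handed in when it is done.

Besides the shell and the picture viewer there is one more tool, called as name(argument=value, ...) on one line, values as JSON. jog_arm: Moves the arm, as the interface text tells. Its arguments: {"type":"object","properties":{"commands":{"type":"array","items":{"type":"object","properties":{"slide":{"type":"array","items":{"type":"number"}},"roll":{"type":"number"}}}},"hand":{"type":"number"},"newtons":{"type":"number"}},"required":["commands"]}

```bash
mkdir -p pics
cat > h.py <<'E'
import numpy as np, cv2
from workcell import arm
def ray(name,px,z,M=None):
    m=M or arm.camera_model(name); K=np.array(m["K"],float); D=np.array(m["D"],float); T=np.array(m["world_from_camera"])
    u=cv2.undistortPoints(np.array(px,float).reshape(-1,1,2),K,D).reshape(-1,2)
    d=np.c_[u[:,0],-u[:,1],-np.ones(len(u))]@T[:3,:3].T; o=T[:3,3]
    return o+d*((z-o[2])/d[:,2])[:,None]
E
python3 - <<'E'
from h import *
s=arm.observe(); print(s)
cv2.imwrite('pics/top0.png',arm.capture('top')); cv2.imwrite('pics/scene0.png',arm.capture('scene'))
print(arm.camera_model('top'))
E
```

```text
{'time': 0.0, 'joint_pos': array([ 1.07548912,  0.61590553, -0.01260766,  1.42489551,  0.00810683,
        1.10342167, -0.04036052]), 'qvel': array([-2.04697371e-05,  7.81023646e-06, -4.71652409e-04, -1.17711608e-03,
        1.25314598e-03,  5.14502295e-04,  1.01596622e-03]), 'joint_efforts': array([-4.02916939e-04, -4.58940697e+01,  2.08934122e-01, -1.65748268e+01,
       -6.11151871e-02,  2.04038469e-02,  2.42250890e-04]), 'tcp_pos': array([ 293.42574296, -579.34590191,  301.59095294]), 'tool_rot': array([-3.05321324e+00, -7.29251097e-01,  1.01491733e-03]), 'wrist_force': array([ 0.15174449,  0.67426483, -0.89915868]), 'ft_torque': array([ 0.00837351, -0.00979708, -0.04648996]), 'finger_force': 0.0, 'grip_width': 93.34512803765655}
{'K': array([[368.76206232,   0.        , 321.02699693],
       [  0.        , 368.76206232, 202.77729965],
       [  0.        ,   0.        ,   1.        ]]), 'D': array([-0.06367881,  0.        ,  0.        ,  0.        ,  0.        ]), 'world_from_camera': array([[ 1.22257658e-01,  9.58297090e-01, -2.58301671e-01,
         4.00581180e+02],
       [-9.92455970e-01,  1.20445960e-01, -2.28892437e-02,
         5.84689428e-01],
       [ 9.17669719e-03,  2.59151421e-01,  9.65793109e-01,
         6.76369231e+02],
       [ 0.00000000e+00,  0.00000000e+00,  0.00000000e+00,
         1.00000000e+00]])}
```

View pics/top0.png

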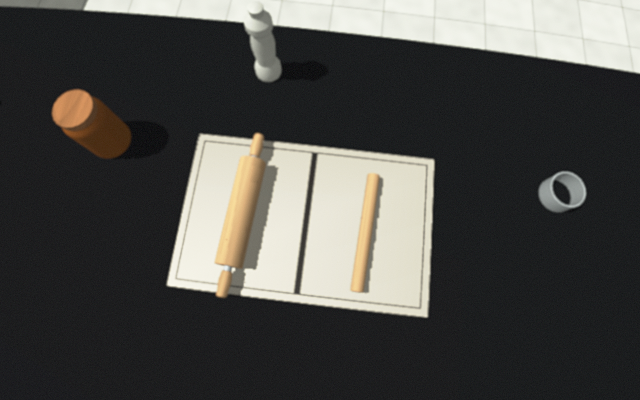

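The thick pin is on the left, with handle tips at about (258,137) and (222,293). The line runs from (314,153) to (297,293), and the slim pin lies to its right, from (373,175) to (358,291). I'll enlarge a crop to read these more closely.

Run:
```python
import cv2
a=cv2.imread('pics/top0.png')[125:325,160:440]
cv2.imwrite('pics/c0.png',cv2.resize(a,(784,560),interpolation=cv2.INTER_CUBIC))
```

```text
(no output)
```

View pics/c0.png

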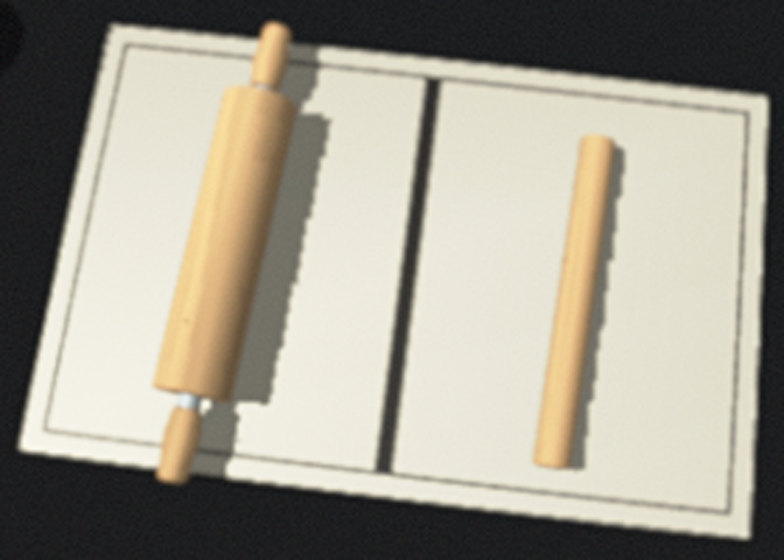

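The crop (2.8x, offset 160,125) gives these crop pixels:
- **Handle tips:** (276,24) and (171,480).
- **Barrel/handle joints:** (264,86) and (189,400).
- **Line:** (433,80) to (384,471).
- **Mat corners:** (109,24), (769,95), (750,538), (20,450).
- **Slim pin ends:** (596,137) and (553,466).

Run:
```python
from h import *
np.set_printoptions(precision=1,suppress=True)
f=lambda p,z: ray('top',np.array(p)/2.8+[160,125],z)
t=f([(276,24),(171,480)],29); j=f([(264,86),(189,400)],29)
l=f([(433,80),(384,471)],4); c=f([(109,24),(769,95),(750,538),(20,450)],4); s=f([(596,137),(553,466)],16)
n=np.linalg.norm
print('tips',t,n(t[0]-t[1]),'joints',j,n(j[0]-j[1]))
print('line',l,n(l[0]-l[1]),'corners',c,[n(c[i]-c[i-1]) for i in range(4)],'slim',s,n(s[0]-s[1]))
m=c.mean(0); 
long=(c[1]-c[0]+c[2]-c[3])[:2]; u=long/n(long); x=np.array([-u[1],u[0]]) 
print('mark',m,l.mean(0),'roll dir',u,np.degrees(np.arctan2(u[1],u[0])))
for q in (t,j,l,s): 
  d=q[:,:2]-m[:2]; print('along roll',d@u,'along line',d@x)
R=cv2.Rodrigues(arm.observe()['tool_rot'])[0];print(R)
```

```text
tips [[695.3 151.7  29. ]
 [387.6 165.4  29. ]] 307.93277963386225 joints [[649.2 152.   29. ]
 [436.9 163.2  29. ]] 212.56440958161252
line [[678.   41.1   4. ]
 [410.   38.3   4. ]] 268.0159272517735 corners [[ 692.3  276.5    4. ]
 [ 697.1 -194.7    4. ]
 [ 396.3 -196.3    4. ]
 [ 392.6  272.3    4. ]] [np.float64(299.6934393338722), np.float64(471.19668069071344), np.float64(300.7775744038208), np.float64(468.6018755586538)] slim [[645.8 -74.5  16. ]
 [425.7 -66.8  16. ]] 220.24310367756783
mark [544.6  39.4   4. ] [544.   39.7   4. ] roll dir [ 0. -1.] -89.47506667684412
along roll [-110.8 -127.4] along line [ 151.7 -155.8]
along roll [-111.6 -124.7] along line [ 105.6 -106.5]
along roll [-0.5 -0.1] along line [ 133.4 -134.6]
along roll [114.9 105.1] along line [ 100.2 -119.9]
[[ 0.9  0.5 -0. ]
 [ 0.5 -0.9  0. ]
 [-0.  -0.  -1. ]]
```

Sizes check out: pin 308 mm, line 268 mm, mat 300 x 470 mm, slim pin 220 mm. The pin's middle is at about (541,158) and the line is at y≈39.5, so I need to roll it 119 mm along -y. I'll push it from behind with both open fingers spread along the pin, after turning the tool so its y runs along the line.

jog_arm(commands=[{"roll":-7.07},{"roll":-7.07},{"roll":-7.07},{"roll":-7.07},{"roll":-7.07},{"roll":-7.07},{"roll":-7.07},{"roll":-7.07},{"roll":-7.07},{"slide":[0,0,0]}], hand=1)

```text
$.commands[0]: bad value
```

Run:
```python
from h import *
np.set_printoptions(precision=4,suppress=True)
s=arm.observe();print(s['tcp_pos'],s['joint_pos'],cv2.Rodrigues(s['tool_rot'])[0])
print(ray('top',[(115,155),(75,105)],0))
```

```text
[ 293.4603 -579.3889  301.7226] [ 1.0755  0.6158 -0.0126  1.4247  0.0081  1.1034 -0.0404] [[ 0.8921  0.4519 -0.0011]
 [ 0.4519 -0.8921  0.0021]
 [-0.     -0.0023 -1.    ]]
[[628.3259 437.9717   0.    ]
 [728.7636 557.8983   0.    ]]
```

View pics/scene0.png

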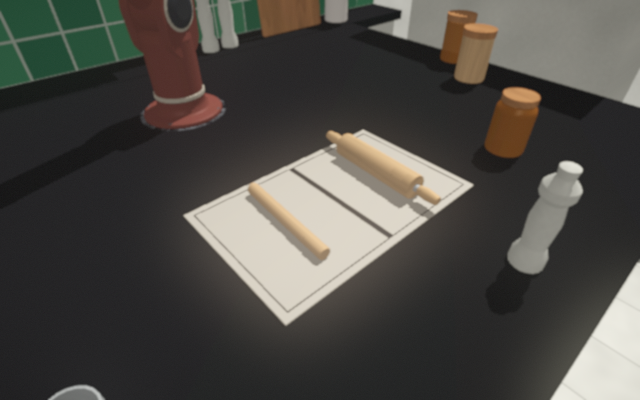

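The scene view shows the jar and mill well off the mat, with the pin free all round: barrel at (380,165), line from (293,170) to (390,235). The move call was refused, so rows probably need both fields.

jog_arm(commands=[{"slide":[0,0,0],"roll":-7.07},{"slide":[0,0,0],"roll":-7.07},{"slide":[0,0,0],"roll":-7.07},{"slide":[0,0,0],"roll":-7.07},{"slide":[0,0,0],"roll":-7.07},{"slide":[0,0,0],"roll":-7.07},{"slide":[0,0,0],"roll":-7.07},{"slide":[0,0,0],"roll":-7.07},{"slide":[0,0,0],"roll":-7.07},{"slide":[0,0,0],"roll":0}], hand=1)

```text
time: 0.93
tcp_pos: [293.2, -579.8, 302.0]
tool_rot: [-2.209, -2.232, -0.001]
wrist_force: [-0.6, -0.2, 0.7]
grip_width: 93.3
finger_force: 0.0
```

jog_arm(commands=[{"slide":[0.02,0.02,0],"roll":0},{"slide":[0.03,0.025,0],"roll":0},{"slide":[0.03,0.025,0],"roll":0},{"slide":[0.03,0.025,0],"roll":0},{"slide":[0.03,0.025,0],"roll":0},{"slide":[0.03,0.025,0],"roll":0},{"slide":[0.03,0.025,0],"roll":0},{"slide":[0.03,0.025,0],"roll":0},{"slide":[0.03,0.025,0],"roll":0},{"slide":[0.035,0.02,0],"roll":0}])

```text
time: 1.77
tcp_pos: [532.4, -281.9, 302.4]
tool_rot: [2.217, 2.225, -0.0]
wrist_force: [0.5, -0.6, 0.2]
grip_width: 93.0
finger_force: 0.0
```

jog_arm(commands=[{"slide":[0.035,0,0],"roll":0},{"slide":[0.035,0,0],"roll":0},{"slide":[0.035,0,0],"roll":0},{"slide":[0.035,0,0],"roll":0},{"slide":[0.035,0,0],"roll":0},{"slide":[0.035,0,0],"roll":0},{"slide":[0.035,0,0],"roll":0},{"slide":[0.035,0,0],"roll":0},{"slide":[0.035,0,0],"roll":0},{"slide":[0.035,0,0],"roll":0}])

```text
time: 2.6
tcp_pos: [527.7, 68.8, 302.7]
tool_rot: [-2.216, -2.227, 0.0]
wrist_force: [0.5, -0.4, -0.6]
grip_width: 92.7
finger_force: 0.0
```

jog_arm(commands=[{"slide":[0.035,0.005,0],"roll":0},{"slide":[0.035,0,0],"roll":0},{"slide":[0.035,0,0],"roll":0},{"slide":[0.03,0,0],"roll":0},{"slide":[0.02,0,0],"roll":0},{"slide":[0.005,0,0],"roll":0},{"slide":[0,0,0],"roll":0},{"slide":[0,0,0],"roll":0}])

```text
time: 3.27
tcp_pos: [532.0, 225.6, 302.4]
tool_rot: [2.214, 2.227, -0.003]
wrist_force: [0.2, -0.6, 0.4]
grip_width: 93.1
finger_force: 0.0
```

jog_arm(commands=[{"slide":[0,0.01,0.02],"roll":0},{"slide":[0,0,0.03],"roll":0},{"slide":[0,0,0.035],"roll":0},{"slide":[0,0,0.035],"roll":0},{"slide":[0,0,0.03],"roll":0},{"slide":[0,0,0.025],"roll":0},{"slide":[0,0,0.015],"roll":0},{"slide":[0,0,0.01],"roll":0},{"slide":[0,0,0],"roll":0},{"slide":[0,0,0],"roll":0}])

```text
time: 4.1
tcp_pos: [542.4, 226.0, 103.0]
tool_rot: [2.214, 2.228, -0.0]
wrist_force: [0.2, 0.5, 0.9]
grip_width: 93.1
finger_force: 0.0
```

Run:
```python
from h import *
a=arm.capture('top'); cv2.imwrite('pics/t1.png',cv2.resize(a[100:330,120:440],(800,575),interpolation=cv2.INTER_CUBIC))
print(arm.observe()['tcp_pos'])
```

```text
[542.72338967 226.57600854 103.80912112]
```

View pics/t1.png

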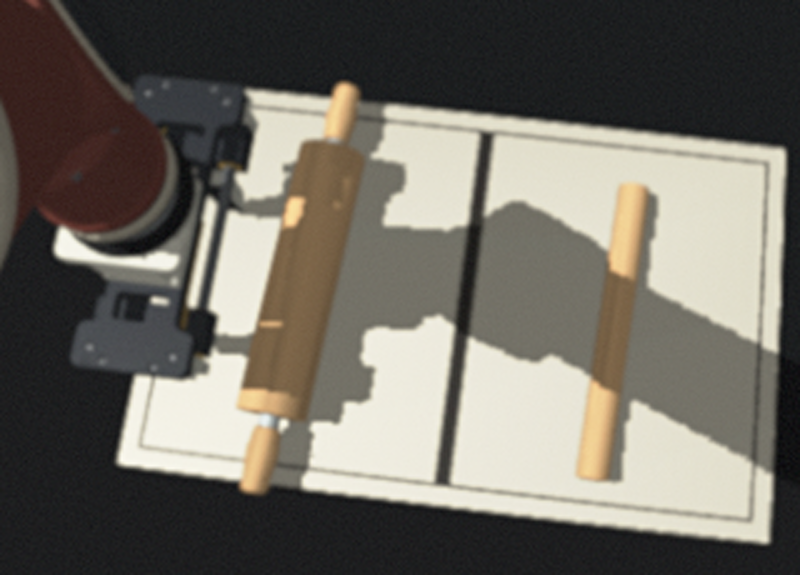

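The fingers stand behind the barrel, symmetric about it at crop (230,160) and (205,330). I'll push now at about 45 mm/s and stop short to look.

jog_arm(commands=[{"slide":[-0.004,0,0],"roll":0},{"slide":[-0.004,0,0],"roll":0},{"slide":[-0.004,0,0],"roll":0},{"slide":[-0.004,0,0],"roll":0},{"slide":[-0.004,0,0],"roll":0},{"slide":[-0.003,0,0],"roll":0},{"slide":[-0.003,0,0],"roll":0},{"slide":[-0.003,0,0],"roll":0},{"slide":[-0.003,0,0],"roll":0},{"slide":[-0.003,0,0],"roll":0}])

```text
time: 4.98
tcp_pos: [542.1, 192.7, 103.0]
tool_rot: [-2.211, -2.231, -0.002]
wrist_force: [-0.6, 0.2, 0.9]
grip_width: 93.2
finger_force: 0.3
```

jog_arm(commands=[{"slide":[-0.004,0,0],"roll":0},{"slide":[-0.004,0,0],"roll":0},{"slide":[-0.004,0,0],"roll":0},{"slide":[-0.004,0,0],"roll":0},{"slide":[-0.004,0,0],"roll":0},{"slide":[-0.004,0,0],"roll":0},{"slide":[-0.004,0,0],"roll":0},{"slide":[-0.004,0,0],"roll":0},{"slide":[-0.004,0,0],"roll":0},{"slide":[-0.004,0,0],"roll":0}])

```text
time: 5.82
tcp_pos: [542.4, 152.0, 102.8]
tool_rot: [-2.212, -2.231, -0.0]
wrist_force: [0.6, 0.8, 0.5]
grip_width: 93.0
finger_force: 0.2
```

jog_arm(commands=[{"slide":[-0.004,0,0],"roll":0},{"slide":[-0.004,0,0],"roll":0},{"slide":[-0.004,0,0],"roll":0},{"slide":[-0.004,0,0],"roll":0},{"slide":[-0.004,0,0],"roll":0},{"slide":[-0.004,0,0],"roll":0},{"slide":[-0.003,0,0],"roll":0},{"slide":[-0.002,0,0],"roll":0},{"slide":[-0.001,0,0],"roll":0},{"slide":[0,0,0],"roll":0}])

```text
time: 6.65
tcp_pos: [542.6, 121.9, 102.7]
tool_rot: [2.212, 2.23, -0.001]
wrist_force: [-0.5, -0.6, 0.4]
grip_width: 92.8
finger_force: 0.0
```

jog_arm(commands=[{"slide":[0,0,0],"roll":0},{"slide":[0,0,0],"roll":0},{"slide":[0,0,0],"roll":0}])

```text
time: 6.9
tcp_pos: [542.6, 122.6, 102.8]
tool_rot: [-2.211, -2.231, -0.0]
wrist_force: [-0.1, -1.4, -1.0]
grip_width: 93.0
finger_force: 0.0
```

Run:
```python
from h import *
a=arm.capture('top'); cv2.imwrite('pics/t2.png',cv2.resize(a[100:330,120:440],(800,575),interpolation=cv2.INTER_CUBIC))
s=arm.observe();print(s['tcp_pos'],s['wrist_force'])
```

```text
[542.64793957 122.60632103 102.80405747] [-0.05078479 -0.13396774 -0.2580373 ]
```

View pics/t2.png

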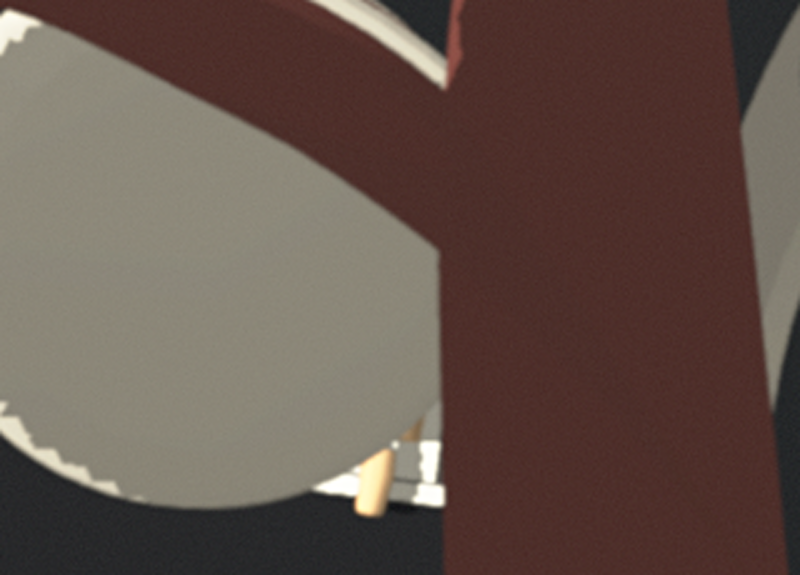

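The arm blocks the top view; only the near handle shows, with its tip at crop (370,514). I'll use the scene camera for the rest.

Run:
```python
from h import *
print(ray('top',[(120+370/2.5,100+514/2.5),(120+384/2.5,100+450/2.5)],29))
a=arm.capture('scene'); cv2.imwrite('pics/s2.png',cv2.resize(a[100:340,160:480],(800,600),interpolation=cv2.INTER_CUBIC))
```

```text
[[382.96136534  83.20818851  29.        ]
 [426.60271694  80.25347347  29.        ]]
```

View pics/s2.png

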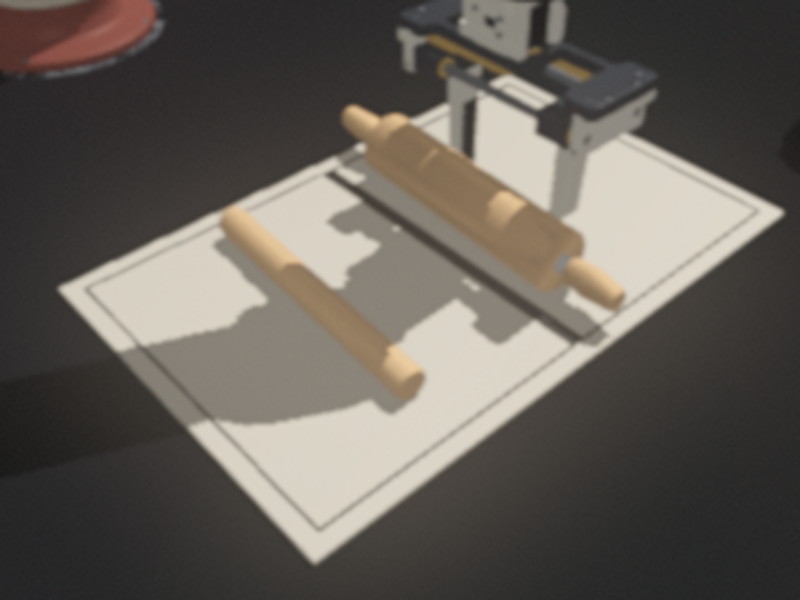

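The scene shows the pin about 40 mm short of the line, coasted clear of the fingers. Handle tips are at crop (347,116) and (614,298), the line ends at (331,173) and (580,338), and the slim pin has not moved.

Run:
```python
from h import *
f=lambda p,z: ray('scene',np.array(p)/2.5+[160,100],z)
t=f([(347,116),(614,298)],29);l=f([(331,173),(580,338)],4)
print(t,np.linalg.norm(t[0]-t[1]),t.mean(0),l,l.mean(0))
```

```text
[[388.52298265  84.04629608  29.        ]
 [688.48278308  71.50214656  29.        ]] 300.22198047760037 [538.50288287  77.77422132  29.        ] [[417.62082232  42.21242947   4.        ]
 [683.46623374  46.9567052    4.        ]] [550.54352803  44.58456733   4.        ]
```

jog_arm(commands=[{"slide":[-0.003,0,0],"roll":0},{"slide":[-0.003,0,0],"roll":0},{"slide":[-0.002,0,0],"roll":0},{"slide":[-0.002,0,0],"roll":0},{"slide":[-0.002,0,0],"roll":0},{"slide":[-0.002,0,0],"roll":0},{"slide":[-0.002,0,0],"roll":0},{"slide":[-0.002,0,0],"roll":0},{"slide":[-0.002,0,0],"roll":0},{"slide":[-0.002,0,0],"roll":0}])

```text
time: 7.83
tcp_pos: [542.8, 100.2, 102.8]
tool_rot: [-2.212, -2.231, -0.0]
wrist_force: [-0.3, -0.3, 1.6]
grip_width: 93.0
finger_force: 0.2
```

jog_arm(commands=[{"slide":[-0.002,0,0],"roll":0},{"slide":[-0.002,0,0],"roll":0},{"slide":[-0.002,0,0],"roll":0},{"slide":[-0.002,0,0],"roll":0},{"slide":[-0.002,0,0],"roll":0},{"slide":[-0.002,0,0],"roll":0},{"slide":[-0.002,0,0],"roll":0},{"slide":[-0.002,0,0],"roll":0},{"slide":[-0.002,0,0],"roll":0},{"slide":[-0.0015,0,0],"roll":0}])

```text
time: 8.67
tcp_pos: [543.0, 80.4, 102.7]
tool_rot: [2.212, 2.231, -0.0]
wrist_force: [0.4, 0.2, 0.2]
grip_width: 92.6
finger_force: 0.0
```

jog_arm(commands=[{"slide":[-0.001,0,0],"roll":0},{"slide":[-0.001,0,0],"roll":0},{"slide":[-0.001,0,0],"roll":0},{"slide":[-0.001,0,0],"roll":0},{"slide":[0,0,0],"roll":0},{"slide":[0,0,0],"roll":0},{"slide":[0,0,0],"roll":0}])

```text
time: 9.25
tcp_pos: [543.0, 76.7, 102.7]
tool_rot: [2.212, 2.231, -0.0]
wrist_force: [-0.0, 0.3, 0.2]
grip_width: 92.9
finger_force: 0.0
```

Run:
```python
from h import *
a=arm.capture('scene'); cv2.imwrite('pics/s3.png',cv2.resize(a[100:340,160:480],(800,600),interpolation=cv2.INTER_CUBIC))
s=arm.observe();print(s['time'],s['tcp_pos'],s['wrist_force'])
```

```text
9.3 [542.99943622  76.72198803 102.72070885] [-0.27475323 -0.15010747 -0.54967741]
```

View pics/s3.png

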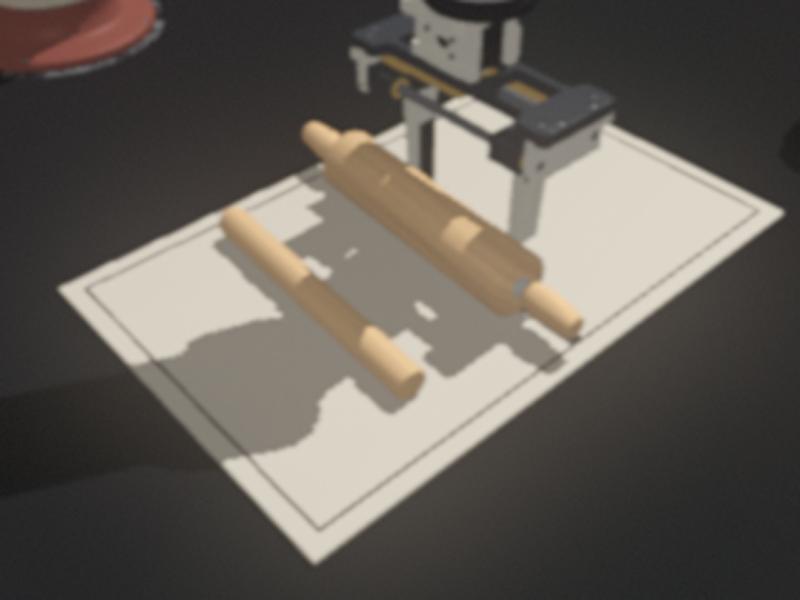

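The pin now covers the line, with tips at crop (307,132) and (574,327), and the slim pin has not moved. I'll back off, lift, and check from the top.

jog_arm(commands=[{"slide":[0.01,0,0],"roll":0},{"slide":[0.02,0,0],"roll":0},{"slide":[0.03,0,0],"roll":0},{"slide":[0.03,0,0],"roll":0},{"slide":[0.03,0,0],"roll":0},{"slide":[0.03,0,0],"roll":0},{"slide":[0.02,0,0],"roll":0},{"slide":[0.01,0,0],"roll":0},{"slide":[0,0,0],"roll":0},{"slide":[0,0,0],"roll":0}])

```text
time: 10.13
tcp_pos: [541.3, 256.3, 102.5]
tool_rot: [2.211, 2.231, -0.002]
wrist_force: [-0.5, -0.7, 1.2]
grip_width: 93.2
finger_force: 0.0
```

Run:
```python
from h import *
t=ray('scene',np.array([(307,132),(574,327)])/2.5+[160,100],29);print(t,t.mean(0))
a=arm.capture('top'); cv2.imwrite('pics/t3.png',cv2.resize(a[100:330,120:440],(800,575),interpolation=cv2.INTER_CUBIC))
```

```text
[[386.18039278  42.99686809  29.        ]
 [689.01165889  30.1360846   29.        ]] [537.59602583  36.56647634  29.        ]
```

View pics/t3.png

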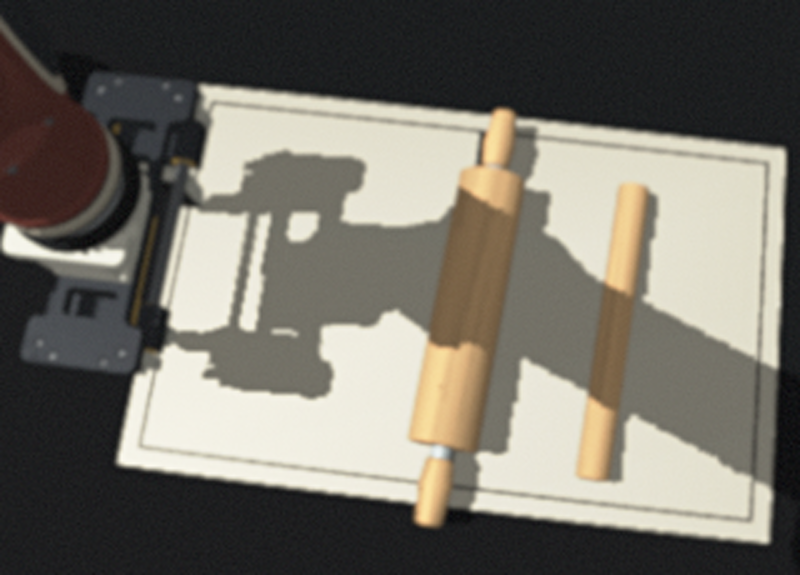

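The top view is clear: handle tips at crop (503,112) and (430,522), slim pin still from (633,186) to (592,478).

Run:
```python
from h import *
t=ray('top',np.array([(503,112),(430,522)])/2.5+[120,100],29);d=t[0]-t[1]
y=t.mean(0)[1]; a=np.degrees(np.arctan2(d[1],d[0]))
print(t.mean(0),np.linalg.norm(d),a)
if abs(y-39.5)<8 and abs(a-.5)<6: print(arm.finish_job())
```

```text
[534.94457255  35.7773402   29.        ] 304.39163379538525 -2.344200990567311
the job is handed in; nothing more can be done
None
```

The thick pin is at rest on the line: about 4 mm off the line's middle, 9 mm off centre along it and 3° from its direction. The slim pin shows no movement in the images, and the job was handed in at about 10 s; no verdict came back.

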